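Knock out the cleaning brush, then hold the label printer's sprung lid at the pointer

TASK

Get the office label printer ready for a colleague to dust inside: knock the dust out of the yellow-handled cleaning brush by working it up about 5 cm and back down to the bottom of its dark pot, twice over, keeping the bristles inside the pot, and let go of it standing there. Then take the blue tab on the printer's sprung lid, raise the lid until it lines up with the orange pointer at its side, and finish while holding it steady there, because it springs shut if let go. Leave the pointer as it is set, the pot standing upright, and the mug, stapler and hole punch where they are.

Things in the scene. Friction and masses are not known exactly. Their poses are not given: they have to be found in the camera images.
- printer: beige label printer, fixed to the desk (it cannot slide), 230 (x) x 200 (y) x 100 mm high without the lid. Origin: centre of its underside; z up, x from its front (which faces the robot, more or less) to its back. Lid hinge axis is parallel to y, 95 mm behind the origin and 108 mm up
- lid (a joint): opening angle of the dark grey lid, rad: 0 closed (level), growing as the front edge rises; stop at 1.3. Lid: plate 205 mm from hinge axis to front edge, 190 mm wide, 10 mm thick, mid-plane through the hinge axis. A spring pushes it shut: at the tab it takes 4 to 5 N to start, 6 to 10 N along its arc at the pointer settings; let go, it shuts
- pointer (a joint): angle of the orange pointer about the same hinge axis, rad, 0 level, the same sense as lid: the lid lines up with the pointer when the two values are equal. Varies (0.40 to 0.75); stiff but not locked (about 3 N at its tip moves it). A bar 10 mm high, 6 mm wide, from the hinge axis 205 mm forward, 12 mm beside the lid's left (+y) edge
- tab_grip (a point): grip point in the middle of the lid's blue tab, an upright fin on the lid, 36 mm long (printer x), 14 mm thick (printer y): 175 mm in front of the hinge axis, 32 mm above the lid's mid-plane (27 mm above its upper face, 14 mm below the fin's top). Pinched across its thickness, the fin can pivot between the pads as the lid turns. Axes as the lid: x to the hinge, z normal to it
- lid_hinge (a point): point on the hinge axis in the middle of the lid; axes turn with the lid, y along the hinge axis
- lid_corner (a point): front left (+y) corner of the lid, mid-thickness, 205 mm from the hinge axis, at the end of the white line along that edge; axes as the lid
- pointer_tip (a point): front tip of the orange pointer, 205 mm from the hinge axis; x along the bar towards the hinge, z normal to it in the upright plane
- pot: loose dark steel pot, open on top, outer diameter 76, height 120, wall 4, floor 6 mm thick, 0.5 kg. Origin: centre of its underside, z up
- brush: loose bottle-brush shaped cleaning brush, about 90 g, standing upright on its bristle end in the pot. Origin: centre of its underside (bristle end), z up along it. From the origin up: bristle head (rigid) diameter 44, 0 to 65 mm; steel rod diameter 8, to 130 mm; yellow handle diameter 18, 130 to 220 mm. It stands by itself on its flat end, with about 12 mm play all round in the pot
- brush_tip (a point): centre of the brush's underside (bristle end), same as the brush's origin; 6 mm above the pot's underside when it stands in the pot
- brush_grip (a point): point to grip on the axis of the yellow handle, 180 mm above the bristle end, 40 mm below the handle's top
- mug: blue ceramic mug, bystander, diameter 80, height 95 mm, with a handle at its +y; origin: centre of its underside
- stapler: red and black stapler, bystander, 150 (x) x 38 x 40 mm; origin: centre of its underside
- punch: steel and black hole punch, bystander, 70 (x) x 120 x 57 mm high; origin: centre of its underside
Mind the look-alikes: they are no part of the job. Leave any purple look-alike of the brush alone.

How it is judged:
By the outcome, as a careful person would: the job done as asked, in the order asked, and still so for the second after the job is handed in, while the arm keeps its last pose, push and grip.
It also fails if it takes over 48 s, if anything falls off the work surface, if the arm or the gripper's body presses on something with over 40 N, if the wrist force passes 120 N, or if a joint passes its speed limit or range.

ROBOT

A 7-joint arm with a two-finger parallel gripper is mounted at the origin on the work surface. World frame = base frame: x ahead of the robot, y to its left, z up, the work surface at z = 0. Lengths are in mm, angles in rad, forces in N, time in s.
With the tool pointing down it reaches from about 400 to 875 mm from the base axis. Payload 4.4 kg.
Tool frame: the origin (TCP) lies midway between the tips of the shut fingers; the grasp point (between the pads) lies 19 mm behind it; z points along the fingers, y is the line along which they close (so a half turn about z gives the same grasp; the last joint's range is limited). The gripper opens to 85 mm and grips with 20 to 120 N. Pads are 22 mm wide; open, the fingers measure 114 mm over their backs; the gripper's body (76 mm by 85 mm) begins 54 mm behind the grasp point. The pads swing forward as they close: fully open they stand 13 mm farther back than shut.
Start: joints at [-1.183, 0.628, 0.038, 1.517, -0.027, 0.996, -0.02], TCP at [284.929, 584.237, 231.313] pointing down, gripper open.
Joint ranges: [-3.06, 3.06], [-0.37, 2.12], [-1.25, 1.32], [0.18, 2.47], [-1.1, 4.24], [0.23, 1.98], [-2.94, 2.94]. Speed limits (rad/s): [2.57, 2.57, 3.14, 3.14, 3.14, 3.14, 3.14].

INTERFACE

Orientations are given as [roll, pitch, yaw] about the fixed x, y, z axes, in that order (R = Rz(yaw) Ry(pitch) Rx(roll)).
In Python, from cell import monitor, cams, ctrl gives the robot as it stands.
- The arm moves only by the tool drive_tool, never from a script. Its argument "motion" is a list of rows, each an object with "fingers": the opening, from 0 (shut) to 1 (fully open); "linear": the shift along the tool's x, y, z in m, a list of three; "twist": the turn about the tool's z in rad. In form: [{"fingers": fingers, "linear": [x, y, z], "twist": twist}, ...]. A call has 1 to 5 rows; each row shifts and turns the commanded pose from where the row before left it, along the tool's axes as they then stand; what a row does not reach is not made up. A row lasts 1/12 s, in which the tool goes at most 41.7 mm and 7.16 degrees, less where a joint would pass 70% of its speed; a pose out of reach is approached as far as the arm can. A call with a gripper value outside its range is refused whole. The fingers move at their own pace and stop on an object; the grip force is fixed at half the most. Time passes only in rows, so rows that do not move let the fingers close. It gives the time, the measured TCP pose, the force, the opening and the grip force at its end, in the units of the state.
- monitor.read_state(): the state, without advancing time (a new reading comes with each control period).
- cams.get_image(name): name is "scene" or "top" or "wrist"; returns a dict with "color" (420x560x3 uint8, blue, green, red), "K" (3x3 intrinsics, pixels), "R" (3x3) and "t" (3): a world point X has camera coordinates R X + t. Camera axes: x right, y down, z forward; pixel columns grow to the right and rows downward; lengths in mm; the calibration is good to about 2 mm. A picture is of the moment at which its call begins. There is no depth.
- ctrl.finish_job(): hands the job in; it is judged then, once.
The state is a dict: "clock": time; "qpos": joint angles; "qd": joint speeds; "tau": joint torques, N m; "eef_pos": TCP position; "tool_rot": TCP orientation; "force": force on the tool from outside, world axes, zero at the start; "torque": the same for the moment, N m; "width": finger opening in mm; "gripper_force": force on a finger pad.
Only numpy, scipy, OpenCV 4.12 (cv2) and the standard library are available. Lean on these libraries where they do the work, as an engineer would, in place of code of your own. Each camera call takes 0.05 s, during which the arm holds its last target. There are 200 camera calls.

## Working session

There is one attempt and no reset: what is moved stays moved. The work goes in short steps, Python scripts to look and compute and a tool call to move; the robot and the scene stay as the last step left them, time stands still between calls to the robot, and variables do not carry over. Pictures are saved under pics/ and viewed, at most 10 in all, crops included, and the job is handed in when it is done.

Besides the shell and the picture viewer there is one more tool, called by a JSON object that holds its "op" and its "data", one argument or row to a line. drive_tool: Moves the arm, as the interface text tells. Its arguments: {"type":"object","properties":{"motion":{"type":"array"}},"required":["motion"]}

```bash
mkdir -p pics
cat > h.py <<'E'
import numpy as np, cv2
from cell import monitor, cams, ctrl
def grab(n,name):
    im=cams.get_image(n); cv2.imwrite(f'pics/{name}.png',im['color']); return im
def ray(im,uv):
    K,R,t=[np.array(im[k],float) for k in 'KRt']
    c=-R.T@t; d=R.T@np.linalg.inv(K)@np.array([uv[0],uv[1],1.]); return c,d/np.linalg.norm(d)
def onplane(im,uv,z):
    c,d=ray(im,uv); return c+d*(z-c[2])/d[2]
def tri(a,ua,b,ub):
    c1,d1=ray(a,ua);c2,d2=ray(b,ub)
    s=np.linalg.lstsq(np.c_[d1,-d2],c2-c1,rcond=None)[0]
    p,q=c1+s[0]*d1,c2+s[1]*d2; return (p+q)/2,np.linalg.norm(p-q)
def proj(im,X):
    K,R,t=[np.array(im[k],float) for k in 'KRt']; x=K@(R@np.array(X,float)+t); return x[:2]/x[2]
E
python3 - <<'E'
from h import *
import pickle
d={n:grab(n,n+'0') for n in ('scene','top')}
pickle.dump(d,open('im0.pkl','wb'))
cv2.imwrite('pics/both.png',cv2.resize(np.vstack([d['scene']['color'],d['top']['color']]),None,fx=1,fy=1)[:,:]) 
print(monitor.read_state())
for n in d: print(n,-d[n]['R'].T@d[n]['t'],d[n]['K'][0][0])
E
```

```text
{'clock': 0.1, 'qpos': array([-1.18283441,  0.62924756,  0.03845461,  1.51827479, -0.02698496,
        0.99627459, -0.02004417]), 'qd': array([ 0.00100301, -0.00197063,  0.00027276, -0.00195035,  0.00024004,
       -0.00104652,  0.0009666 ]), 'tau': array([ 2.53740836e-03, -5.64530146e+01,  1.23026714e+00, -1.93969345e+01,
        1.12663832e-02,  5.47243064e-03, -2.29420387e-06]), 'eef_pos': array([284.66602577, 583.73348916, 230.48298151]), 'tool_rot': array([-3.13990698e+00,  3.50777517e-05,  2.68778666e+00]), 'force': array([-0.09814916, -0.30569331,  0.227999  ]), 'torque': array([ 0.01433123,  0.00576231, -0.08235831]), 'gripper_force': 0.0, 'width': 85.5434944892299}
scene [1155.30033    -422.75132113  623.35658781] 390.43338580910006
top [ 348.88850104  -61.25408504 1202.71811039] 391.11439771478626
```

View pics/scene0.png

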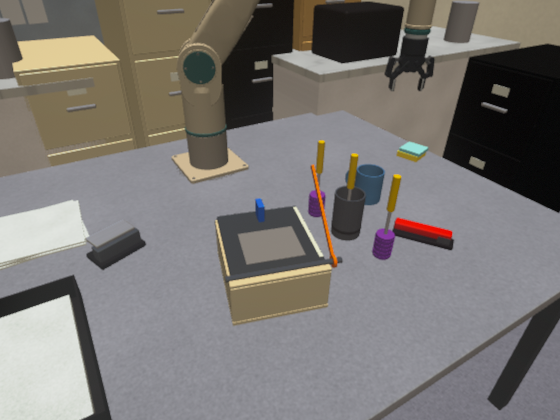

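View pics/top0.png

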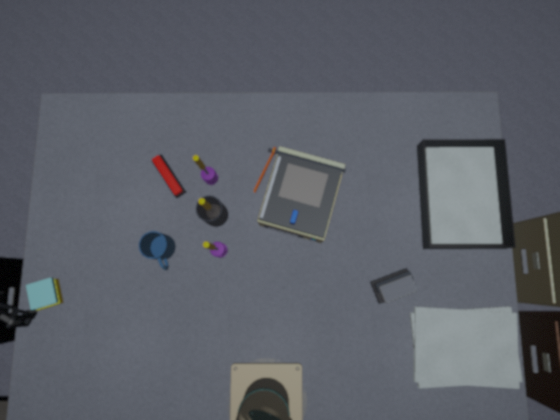

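Candidates for the brush: the handle in the dark pot at scene (353,172) / top (203,201), and two purple-headed look-alikes at scene (320,157) / top (207,245) and scene (394,193) / top (197,159). I choose the one in the pot. Next I measure everything and check that choice in a crop.

Run:
```python
from h import *
import pickle
d=pickle.load(open('im0.pkl','rb'))
def blobs(im,lo,hi,amin=8):
    h=cv2.cvtColor(im['color'],cv2.COLOR_BGR2HSV); m=cv2.inRange(h,lo,hi)
    n,l,s,c=cv2.connectedComponentsWithStats(m)
    for i in range(1,n):
        if s[i,4]>=amin: print('  ',s[i].tolist(),c[i].round(1).tolist())
for n in d:
    print(n,'yellow');blobs(d[n],(20,170,120),(28,255,255))
    print(n,'orange');blobs(d[n],(5,170,120),(14,255,255),15)
    print(n,'blue');blobs(d[n],(106,150,60),(125,255,255))
    print(n,'purple');blobs(d[n],(135,80,50),(160,255,255))
s=d['scene']['color'];t=d['top']['color']
a=cv2.resize(s[130:330,200:470],None,fx=2.9,fy=2.9,interpolation=cv2.INTER_CUBIC)
b=cv2.resize(t[135:265,130:350],None,fx=3.6,fy=3.6,interpolation=cv2.INTER_CUBIC)
cv2.imwrite('pics/cs.png',a);cv2.imwrite('pics/ct.png',b);print(a.shape,b.shape)
```

```text
scene yellow
   [317, 140, 8, 33, 176] [320.0, 156.2]
   [397, 151, 28, 10, 99] [408.3, 156.1]
   [348, 154, 10, 35, 196] [352.5, 170.4]
   [388, 175, 13, 37, 225] [394.1, 192.4]
scene orange
   [333, 258, 5, 9, 24] [335.0, 262.3]
scene blue
   [256, 199, 8, 23, 147] [259.6, 209.6]
scene purple
   [309, 190, 12, 27, 230] [313.5, 204.5]
   [321, 191, 4, 12, 34] [322.8, 196.0]
   [373, 228, 23, 31, 519] [383.2, 243.6]
top yellow
top orange
top blue
   [291, 211, 6, 12, 50] [293.6, 216.5]
top purple
   [201, 167, 17, 18, 218] [209.0, 175.3]
   [210, 242, 17, 16, 185] [218.9, 249.5]
(580, 783, 3) (468, 792, 3)
```

View pics/cs.png

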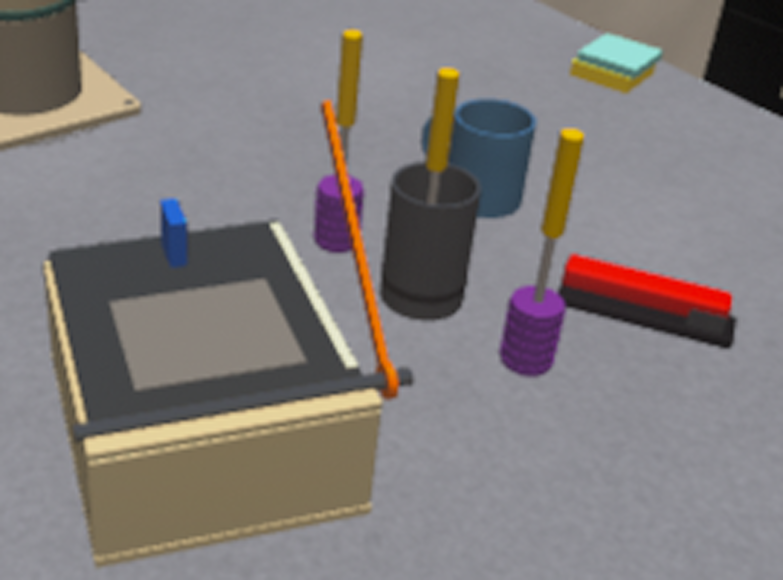

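View pics/ct.png

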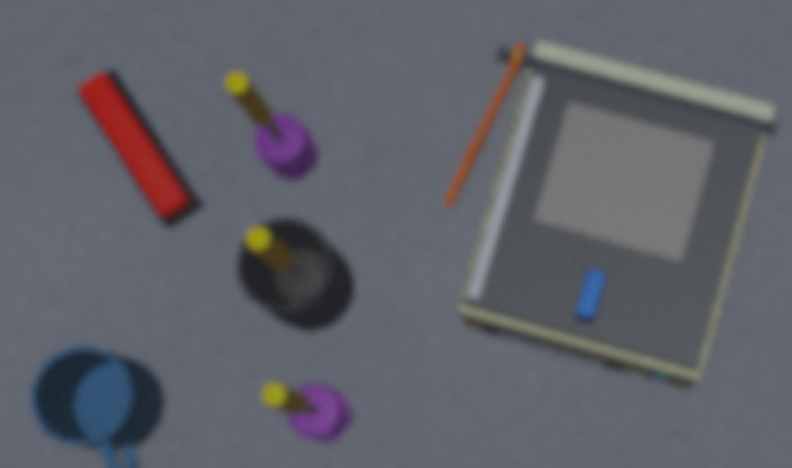

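The crops confirm it: the middle handle (scene crop (440,120), top crop (258,238)) stands in the dark pot, and the other two handles have purple heads. The orange pointer runs from scene crop (392,388) to (325,104), the blue tab is at (174,233), and the lid is closed.

Run:
```python
from h import *
import pickle
d=pickle.load(open('im0.pkl','rb')); S,T=d['scene'],d['top']
cs=lambda u,v:((u+.5)/2.9+199.5,(v+.5)/2.9+129.5); ct=lambda u,v:((u+.5)/3.6+129.5,(v+.5)/3.6+134.5)
f=lambda x:np.round(x,1)
print('brush top plane226',f(onplane(T,ct(258,238),226)),'scene',f(onplane(S,cs(447,73),226)),'tri',tri(S,cs(447,73),T,ct(258,238)))
print('purp far',f(onplane(T,ct(236,83),220)),f(onplane(S,cs(571,134),220)));print('purp near',f(onplane(T,ct(275,395),220)),f(onplane(S,cs(352,34),220)))
print('pot base scene',f(onplane(S,cs(424,300),0)), 'pot rim top',f(onplane(S,cs(434,186),120)))
print('pot top ellipse T', f(onplane(T,ct(285,266),120)))
a=onplane(T,ct(460,310),100);b=onplane(T,ct(697,381),100);print('front corners',f(a),f(b),np.linalg.norm(a-b))
c=onplane(T,ct(775,118),108);e=onplane(T,ct(535,42),108);print('back',f(c),f(e))
tip,r=tri(S,cs(326,104),T,ct(448,205));hn,r2=tri(S,cs(390,388),T,ct(520,48));print('tip',f(tip),r,'hinge',f(hn),r2)
print(np.linalg.norm(tip-hn),np.arctan2(tip[2]-108,np.hypot(*(tip-hn)[:2])),np.arcsin((tip[2]-108)/205))
print('tab tri',tri(S,cs(174,233),T,(293.6,216.5)))
print('tab top ends',f(onplane(T,ct(598,272),154)),f(onplane(T,ct(586,315),154)))
m=onplane(T,ct(540,80),113);n=onplane(T,ct(474,297),113);print('white line',f(m),f(n),np.linalg.norm(m-n),np.degrees(np.arctan2(*(m-n)[1::-1])))
for p in ((276,223),(352,362)): print('wl scene',f(onplane(S,cs(*p),113)))
```

```text
brush top plane226 [538.7 159.7 226. ] scene [543.3 153.8 226. ] tri (array([538.66642449, 159.5587957 , 222.89685332]), np.float64(2.0706552788412003))
purp far [654.3 181.  220. ] [658.7 175.5 220. ]
purp near [428.1 145.3 220. ] [433.8 140.9 220. ]
pot base scene [547.9 157.8   0. ] pot rim top [543.9 155.4 120. ]
pot top ellipse T [537.  161.8 120. ]
front corners [504.9  26.1 100. ] [ 448.4 -160.3  100. ] 194.83159230336193
back [ 658.9 -225.5  108. ] [723.  -32.9 108. ]
tip [559.3  24.2 239. ] 0.42811903679197166 hinge [717.5 -22.2 106. ] 3.623473673377357
211.85101802610095 0.6714479507214934 0.6932858723706208
tab tri (array([511.68252847, -77.46506821, 131.508274  ]), np.float64(2.126227336099145))
tab top ends [526.1 -82.1 154. ] [493.3 -72.9 154. ]
white line [689.4 -37.1 113. ] [513.3  14.3 113. ] 183.46515218662924 -16.252914622095425
wl scene [515.9  13.8 113. ]
wl scene [688.4 -35.6 113. ]
```

{"op": "drive_tool", "data": {
  "motion": [
    {"fingers": 1, "linear": [0, 0, -0.02], "twist": -0.085},
    {"fingers": 1, "linear": [0, 0, -0.02], "twist": -0.084},
    {"fingers": 1, "linear": [-0.028, -0.026, 0], "twist": 0},
    {"fingers": 1, "linear": [-0.028, -0.026, 0], "twist": 0},
    {"fingers": 1, "linear": [-0.028, -0.026, 0], "twist": 0}
  ]
}}

```text
clock: 0.52
eef_pos: [343.7, 484.7, 271.1]
tool_rot: [-3.141, 0.0, 2.859]
force: [1.2, -0.8, 1.3]
width: 85.4
gripper_force: 0.0
```

{"op": "drive_tool", "data": {
  "motion": [
    {"fingers": 1, "linear": [-0.028, -0.026, 0], "twist": 0},
    {"fingers": 1, "linear": [-0.028, -0.026, 0], "twist": 0},
    {"fingers": 1, "linear": [-0.028, -0.026, 0], "twist": 0},
    {"fingers": 1, "linear": [-0.028, -0.026, 0], "twist": 0},
    {"fingers": 1, "linear": [-0.028, -0.026, 0], "twist": 0}
  ]
}}

```text
clock: 0.93
eef_pos: [441.9, 319.8, 271.1]
tool_rot: [-3.141, -0.0, 2.857]
force: [0.8, 0.3, 0.0]
width: 85.1
gripper_force: 0.0
```

{"op": "drive_tool", "data": {
  "motion": [
    {"fingers": 1, "linear": [-0.028, -0.026, 0], "twist": 0},
    {"fingers": 1, "linear": [-0.028, -0.026, 0], "twist": 0},
    {"fingers": 1, "linear": [0, 0, 0], "twist": 0},
    {"fingers": 1, "linear": [0, 0, 0], "twist": 0}
  ]
}}

```text
clock: 1.27
eef_pos: [481.9, 253.1, 271.1]
tool_rot: [-3.14, 0.0, 2.851]
force: [-0.4, 0.0, 0.7]
width: 85.3
gripper_force: 0.0
```

Run:
```python
from h import *
import pickle
d={n:grab(n,n+'1') for n in ('wrist','scene','top')}; pickle.dump(d,open('im1.pkl','wb'))
s=monitor.read_state(); print(s['eef_pos'],s['tool_rot'],s['clock'],s['qpos'])
W=d['wrist'];print(-W['R'].T@W['t'], proj(W,(541,157,226)), proj(W,(541,157,186)))
```

```text
[479.62149279 257.50024805 271.07786703] [ 3.14120245e+00 -1.17253525e-03  2.85906292e+00] 1.4167 [-0.56178523  0.43125765  0.02646053  1.76384264 -0.01500851  0.94719305
  0.75929077]
[416.24482182 271.57088705 412.65851765] [160.361856  362.6191464] [177.77679843 325.35354428]
```

View pics/wrist1.png

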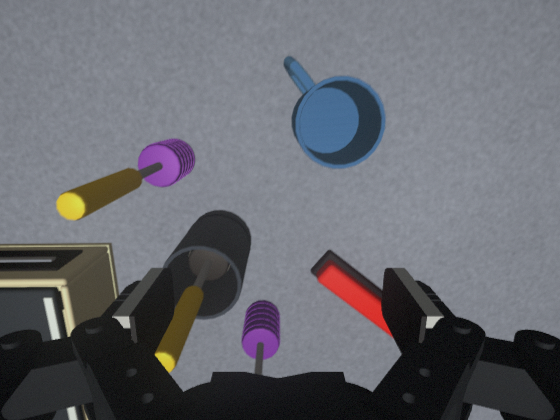

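The wrist view shows the mug at (340,120), the near purple brush at cap (70,206), and our handle from (196,290) to its cap at (164,360), standing in the dark pot. I cast rays through the cap for its position.

Run:
```python
from h import *
import pickle
W=pickle.load(open('im1.pkl','rb'))['wrist']
T=pickle.load(open('im0.pkl','rb'))['top'];S=pickle.load(open('im0.pkl','rb'))['scene']
h=cv2.cvtColor(W['color'],cv2.COLOR_BGR2HSV); m=cv2.inRange(h,(18,150,60),(32,255,255))
bright=cv2.inRange(h,(18,150,200),(32,255,255))
for M in(m,bright):
    n,l,s,c=cv2.connectedComponentsWithStats(M)
    for i in range(1,n):
        if s[i,4]>30: print(s[i].tolist(),c[i].round(1))
for uv in((164,360),):
    print(onplane(W,uv,226), tri(W,uv,T,(201.5,201)), tri(W,uv,S,(353.6,154.8)))
print('handle base',onplane(W,(196,291),136),'pot rim',onplane(W,(204.5,282),120),'pot base',onplane(W,(217,240),0))
print('purp near cap',onplane(W,(70,206),220))
```

```text
[57, 169, 73, 51, 1428] [ 85.7 196.7]
[154, 286, 49, 87, 1760] [178.4 327.9]
[57, 193, 27, 27, 538] [ 70.  205.9]
[156, 353, 17, 19, 168] [165.5 360.9]
[539.83656667 159.91982408 226.        ] (array([538.84198726, 159.6872076 , 226.09412583]), np.float64(1.835864281856025)) (array([540.39210509, 157.67998398, 223.81813443]), np.float64(2.57978010336613))
handle base [540.85334191 159.45240081 136.        ] pot rim [541.6582666  163.64408811 120.        ] pot base [543.02875895 154.12322247   0.        ]
purp near cap [432.13163593 143.59081583 220.        ]
```

{"op": "drive_tool", "data": {
  "motion": [
    {"fingers": 1, "linear": [-0.0287, -0.0259, 0], "twist": 0},
    {"fingers": 1, "linear": [-0.0287, -0.0259, 0], "twist": 0},
    {"fingers": 1, "linear": [-0.0286, -0.0259, 0], "twist": 0},
    {"fingers": 1, "linear": [0, 0, 0], "twist": 0},
    {"fingers": 1, "linear": [0, 0, 0], "twist": 0}
  ]
}}

```text
clock: 1.83
eef_pos: [541.9, 156.3, 271.0]
tool_rot: [-3.141, 0.0, 2.854]
force: [-0.2, 1.3, -0.4]
width: 85.1
gripper_force: 0.0
```

{"op": "drive_tool", "data": {
  "motion": [
    {"fingers": 1, "linear": [0, 0, 0.03], "twist": 0},
    {"fingers": 1, "linear": [0, 0, 0], "twist": 0},
    {"fingers": 1, "linear": [0, 0, 0], "twist": 0}
  ]
}}

```text
clock: 2.08
eef_pos: [539.2, 159.3, 240.3]
tool_rot: [-3.14, -0.004, 2.86]
force: [-0.5, 0.4, 0.9]
width: 85.2
gripper_force: 0.0
```

Run:
```python
from h import *
W=grab('wrist','wrist2');s=monitor.read_state();print(s['eef_pos'],s['tool_rot'])
h=cv2.cvtColor(W['color'],cv2.COLOR_BGR2HSV)
n,l,st,c=cv2.connectedComponentsWithStats(cv2.inRange(h,(18,150,60),(32,255,255)))
for i in range(1,n):
    if st[i,4]>100: print(st[i].tolist(),c[i].round(1))
p=s['eef_pos'];print(proj(W,p),proj(W,(540.3,158.8,226)),proj(W,(540.3,158.8,150)),proj(W,(540.3,158.8,136)))
```

```text
[540.30400718 159.23998435 241.34281427] [-3.14151581e+00 -1.56744662e-03  2.85993553e+00]
[153, 19, 70, 60, 2274] [183.6  47.9]
[259, 206, 34, 76, 1967] [275.9 245.6]
[331, 330, 36, 58, 1121] [346.5 357.9]
[280.90383158 275.22643461] [279.77130894 261.22133334] [279.25084939 216.27174236] [279.18747916 210.7987592 ]
```

{"op": "drive_tool", "data": {
  "motion": [
    {"fingers": 1, "linear": [0, 0, 0.025], "twist": 0},
    {"fingers": 1, "linear": [0, 0, 0.025], "twist": 0},
    {"fingers": 1, "linear": [0, 0, 0.024], "twist": 0},
    {"fingers": 1, "linear": [0, 0, 0], "twist": 0},
    {"fingers": 1, "linear": [0, 0, 0], "twist": 0}
  ]
}}

```text
clock: 2.55
eef_pos: [541.0, 158.2, 167.7]
tool_rot: [-3.141, -0.001, 2.858]
force: [-0.4, 0.6, 2.0]
width: 85.2
gripper_force: 0.0
```

{"op": "drive_tool", "data": {
  "motion": [
    {"fingers": 0, "linear": [0, 0, 0], "twist": 0},
    {"fingers": 0, "linear": [0, 0, 0], "twist": 0},
    {"fingers": 0, "linear": [0, 0, 0], "twist": 0},
    {"fingers": 0, "linear": [0, 0, 0], "twist": 0},
    {"fingers": 0, "linear": [0, 0, 0], "twist": 0}
  ]
}}

```text
clock: 2.97
eef_pos: [541.7, 157.4, 168.1]
tool_rot: [3.141, 0.001, 2.857]
force: [-0.1, -0.7, 0.4]
width: 25.7
gripper_force: 0.0
```

{"op": "drive_tool", "data": {
  "motion": [
    {"fingers": 0, "linear": [0, 0, 0], "twist": 0},
    {"fingers": 0, "linear": [0, 0, 0], "twist": 0},
    {"fingers": 0, "linear": [0, 0, 0], "twist": 0},
    {"fingers": 0, "linear": [0, 0, 0], "twist": 0},
    {"fingers": 0, "linear": [0, 0, 0], "twist": 0}
  ]
}}

```text
clock: 3.38
eef_pos: [541.8, 157.4, 168.0]
tool_rot: [3.141, 0.001, 2.857]
force: [-1.0, -0.1, 6.7]
width: 16.2
gripper_force: 58.4
```

{"op": "drive_tool", "data": {
  "motion": [
    {"fingers": 0, "linear": [0, 0, -0.017], "twist": 0},
    {"fingers": 0, "linear": [0, 0, -0.017], "twist": 0},
    {"fingers": 0, "linear": [0, 0, -0.017], "twist": 0},
    {"fingers": 0, "linear": [0, 0, 0], "twist": 0},
    {"fingers": 0, "linear": [0, 0, 0], "twist": 0}
  ]
}}

```text
clock: 3.8
eef_pos: [541.5, 157.3, 218.5]
tool_rot: [3.141, 0.001, 2.857]
force: [-0.2, -0.1, -2.2]
width: 16.6
gripper_force: 58.7
```

Run:
```python
from h import *
S=grab('scene','scene3');s=monitor.read_state();print(s['eef_pos'],s['force'],s['width'])
c=cv2.resize(S['color'][90:290,260:440],None,fx=3,fy=3,interpolation=cv2.INTER_CUBIC);cv2.imwrite('pics/c3.png',c)
```

```text
[540.7749403  157.19917993 217.61004011] [ 0.4449794  -1.05709618 -2.47800428] 16.727858283012175
```

View pics/c3.png

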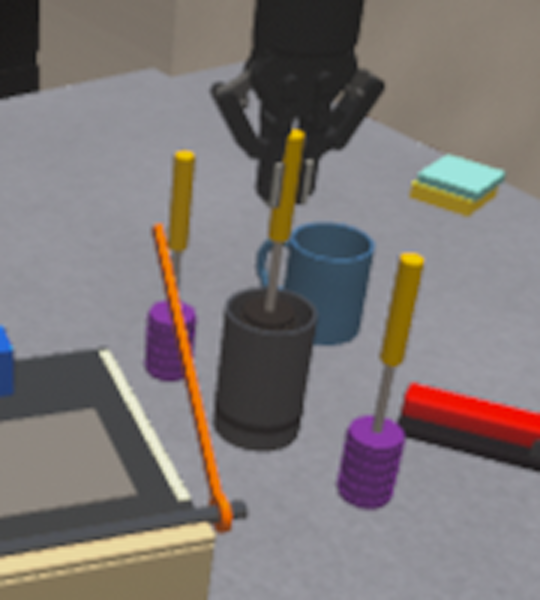

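The crop shows the brush held at (285,180) and raised about 50 mm, with the bristle top still at the pot rim (270,310) and the pot upright. Now down, and repeat.

{"op": "drive_tool", "data": {
  "motion": [
    {"fingers": 0, "linear": [0, 0, 0.018], "twist": 0},
    {"fingers": 0, "linear": [0, 0, 0.018], "twist": 0},
    {"fingers": 0, "linear": [0, 0, 0.015], "twist": 0},
    {"fingers": 0, "linear": [0, 0, 0], "twist": 0},
    {"fingers": 0, "linear": [0, 0, 0], "twist": 0}
  ]
}}

```text
clock: 4.27
eef_pos: [540.2, 156.9, 165.6]
tool_rot: [-3.14, -0.003, 2.857]
force: [-0.2, -0.0, -1.5]
width: 16.8
gripper_force: 59.0
```

Run:
```python
from h import *
S=grab('scene','scene4');s=monitor.read_state();print(s['eef_pos'],s['force'],s['width'])
def hb(im):
    h=cv2.cvtColor(im['color'],cv2.COLOR_BGR2HSV);n,l,st,c=cv2.connectedComponentsWithStats(cv2.inRange(h,(20,150,100),(30,255,255)))
    return [(st[i].tolist(),c[i].round(1).tolist()) for i in range(1,n) if st[i,4]>30 and 335<c[i][0]<370]
import pickle
print(hb(S),hb(pickle.load(open('im0.pkl','rb'))['scene']))
```

```text
[540.29269056 157.01410643 165.86979837] [-0.08516139  0.73257297 -1.38613268] 16.379658326799362
[([347, 153, 11, 36, 178], [352.3, 171.0])] [([347, 154, 11, 35, 228], [352.2, 170.8])]
```

{"op": "drive_tool", "data": {
  "motion": [
    {"fingers": 0, "linear": [0, 0, 0.002], "twist": 0},
    {"fingers": 0, "linear": [0, 0, 0], "twist": 0}
  ]
}}

```text
clock: 4.48
eef_pos: [541.1, 157.2, 164.9]
tool_rot: [-3.141, -0.001, 2.857]
force: [-0.5, 0.4, -1.6]
width: 16.5
gripper_force: 59.0
```

{"op": "drive_tool", "data": {
  "motion": [
    {"fingers": 0, "linear": [0, 0, 0.002], "twist": 0},
    {"fingers": 0, "linear": [0, 0, 0], "twist": 0}
  ]
}}

```text
clock: 4.65
eef_pos: [541.8, 157.3, 164.8]
tool_rot: [3.141, 0.001, 2.856]
force: [-1.8, -0.5, 11.8]
width: 16.5
gripper_force: 60.4
```

Contact at the bottom is confirmed (+11.8 N). Now the second stroke.

{"op": "drive_tool", "data": {
  "motion": [
    {"fingers": 0, "linear": [0, 0, -0.017], "twist": 0},
    {"fingers": 0, "linear": [0, 0, -0.018], "twist": 0},
    {"fingers": 0, "linear": [0, 0, -0.018], "twist": 0},
    {"fingers": 0, "linear": [0, 0, 0], "twist": 0},
    {"fingers": 0, "linear": [0, 0, 0], "twist": 0}
  ]
}}

```text
clock: 5.07
eef_pos: [541.6, 157.5, 216.7]
tool_rot: [3.141, 0.001, 2.857]
force: [-0.3, 0.1, -1.8]
width: 16.7
gripper_force: 59.0
```

{"op": "drive_tool", "data": {
  "motion": [
    {"fingers": 0, "linear": [0, 0, 0.018], "twist": 0},
    {"fingers": 0, "linear": [0, 0, 0.018], "twist": 0},
    {"fingers": 0, "linear": [0, 0, 0.016], "twist": 0},
    {"fingers": 0, "linear": [0, 0, 0], "twist": 0},
    {"fingers": 0, "linear": [0, 0, 0], "twist": 0}
  ]
}}

```text
clock: 5.48
eef_pos: [540.1, 156.9, 162.5]
tool_rot: [-3.14, -0.003, 2.857]
force: [0.3, 0.1, -0.7]
width: 16.7
gripper_force: 59.2
```

{"op": "drive_tool", "data": {
  "motion": [
    {"fingers": 0, "linear": [0, 0, 0.001], "twist": 0},
    {"fingers": 0, "linear": [0, 0, 0], "twist": 0}
  ]
}}

```text
clock: 5.65
eef_pos: [540.7, 157.2, 162.5]
tool_rot: [-3.141, -0.001, 2.857]
force: [1.2, 0.2, -0.6]
width: 16.6
gripper_force: 59.2
```

{"op": "drive_tool", "data": {
  "motion": [
    {"fingers": 0, "linear": [0, 0, 0.0015], "twist": 0},
    {"fingers": 0, "linear": [0, 0, 0], "twist": 0}
  ]
}}

```text
clock: 5.82
eef_pos: [541.2, 157.3, 161.6]
tool_rot: [-3.142, -0.0, 2.857]
force: [-1.3, 0.4, -1.5]
width: 16.8
gripper_force: 59.4
```

{"op": "drive_tool", "data": {
  "motion": [
    {"fingers": 0, "linear": [0, 0, 0.0015], "twist": 0},
    {"fingers": 0, "linear": [0, 0, 0], "twist": 0}
  ]
}}

```text
clock: 5.98
eef_pos: [541.7, 157.5, 161.4]
tool_rot: [3.141, 0.001, 2.857]
force: [-1.1, 0.1, 7.1]
width: 16.4
gripper_force: 60.0
```

Run:
```python
from h import *
import pickle
S=grab('scene','scene5');T=grab('top','top5');s=monitor.read_state();print(s['eef_pos'],s['force'],s['width'])
def hb(im):
    h=cv2.cvtColor(im['color'],cv2.COLOR_BGR2HSV);n,l,st,c=cv2.connectedComponentsWithStats(cv2.inRange(h,(20,150,100),(30,255,255)))
    return [(st[i].tolist(),c[i].round(1).tolist()) for i in range(1,n) if st[i,4]>30 and 335<c[i][0]<370]
print(hb(S),hb(cams and {'color':cv2.imread('pics/scene4.png')}))
```

```text
[541.66660131 157.45888066 161.4058496 ] [-1.7526201  -0.49382587  7.3314996 ] 16.491181513929273
[([347, 153, 12, 36, 174], [353.0, 171.3])] [([347, 153, 11, 36, 178], [352.3, 171.0])]
```

Bottom contact again after the second stroke (+7 N). Release and rise.

{"op": "drive_tool", "data": {
  "motion": [
    {"fingers": 0.5, "linear": [0, 0, 0], "twist": 0},
    {"fingers": 0.8, "linear": [0, 0, 0], "twist": 0},
    {"fingers": 1, "linear": [0, 0, 0], "twist": 0},
    {"fingers": 1, "linear": [0, 0, 0], "twist": 0},
    {"fingers": 1, "linear": [0, 0, 0], "twist": 0}
  ]
}}

```text
clock: 6.5
eef_pos: [541.2, 157.3, 160.1]
tool_rot: [-3.141, -0.0, 2.857]
force: [-0.1, 0.3, -0.3]
width: 76.0
gripper_force: 0.0
```

{"op": "drive_tool", "data": {
  "motion": [
    {"fingers": 1, "linear": [0, 0, 0], "twist": 0},
    {"fingers": 1, "linear": [0, 0, 0], "twist": 0},
    {"fingers": 1, "linear": [0, 0, 0], "twist": 0},
    {"fingers": 1, "linear": [0, 0, -0.02], "twist": 0},
    {"fingers": 1, "linear": [0, 0, -0.03], "twist": 0}
  ]
}}

```text
clock: 6.92
eef_pos: [539.1, 156.7, 208.3]
tool_rot: [-3.138, -0.006, 2.857]
force: [-0.1, 0.9, -1.0]
width: 85.2
gripper_force: 0.0
```

{"op": "drive_tool", "data": {
  "motion": [
    {"fingers": 1, "linear": [0, 0, -0.03], "twist": 0},
    {"fingers": 1, "linear": [0, 0, -0.03], "twist": 0},
    {"fingers": 1, "linear": [0, 0, -0.03], "twist": 0},
    {"fingers": 1, "linear": [0, 0, 0], "twist": 0},
    {"fingers": 1, "linear": [0, 0, 0], "twist": 0}
  ]
}}

```text
clock: 7.33
eef_pos: [542.3, 157.6, 302.1]
tool_rot: [3.139, 0.003, 2.857]
force: [-0.3, 0.4, -0.7]
width: 85.6
gripper_force: 0.0
```

Run:
```python
from h import *
import pickle
S=grab('scene','scene6');T=grab('top','top6');s=monitor.read_state();print(s['eef_pos'],s['tool_rot'],s['width'],s['clock'])
S0=pickle.load(open('im0.pkl','rb'))['scene']
def hb(im):
    h=cv2.cvtColor(im['color'],cv2.COLOR_BGR2HSV);n,l,st,c=cv2.connectedComponentsWithStats(cv2.inRange(h,(20,150,100),(30,255,255)))
    return [(st[i].tolist(),c[i].round(1).tolist()) for i in range(1,n) if st[i,4]>30]
print(hb(S),hb(S0))
p=s['eef_pos'];y=s['tool_rot'][2];ax=np.array([[np.cos(y),np.sin(y)],[np.sin(y),-np.cos(y)]])
print('to tab (tool xy):',ax@(np.array([510.7,-77.5])-p[:2]))
```

```text
[540.5900396  157.12019408 299.4616654 ] [-3.14071831e+00 -1.38118945e-03  2.85686420e+00] 85.649219901425 7.4333
[([316, 140, 9, 34, 189], [320.0, 156.1]), ([397, 151, 28, 11, 107], [408.3, 156.0]), ([348, 153, 10, 36, 231], [352.4, 170.4]), ([387, 175, 14, 37, 265], [393.5, 192.6])] [([316, 140, 9, 34, 189], [320.0, 156.1]), ([397, 151, 28, 11, 105], [408.4, 156.1]), ([347, 154, 11, 35, 228], [352.2, 170.8]), ([387, 175, 14, 37, 265], [393.5, 192.6])]
to tab (tool xy): [ -37.21746721 -233.56992544]
```

{"op": "drive_tool", "data": {
  "motion": [
    {"fingers": 1, "linear": [-0.0062, -0.0389, 0], "twist": 0},
    {"fingers": 1, "linear": [-0.0062, -0.0389, 0], "twist": 0},
    {"fingers": 1, "linear": [-0.0062, -0.0389, 0], "twist": 0},
    {"fingers": 1, "linear": [-0.0062, -0.0389, 0], "twist": 0},
    {"fingers": 1, "linear": [-0.0062, -0.0389, 0], "twist": 0}
  ]
}}

```text
clock: 7.85
eef_pos: [514.8, -39.7, 298.6]
tool_rot: [-3.141, -0.003, 2.857]
force: [0.3, 0.3, 0.3]
width: 85.7
gripper_force: 0.0
```

{"op": "drive_tool", "data": {
  "motion": [
    {"fingers": 1, "linear": [-0.0062, -0.0389, 0], "twist": 0},
    {"fingers": 1, "linear": [0, 0, 0], "twist": 0},
    {"fingers": 1, "linear": [0, 0, 0], "twist": 0},
    {"fingers": 1, "linear": [0, 0, 0], "twist": 0}
  ]
}}

```text
clock: 8.18
eef_pos: [510.8, -76.5, 299.1]
tool_rot: [3.141, -0.003, 2.857]
force: [0.3, 0.9, 0.1]
width: 85.3
gripper_force: 0.0
```

Run:
```python
from h import *
import pickle
W=grab('wrist','wrist7');s=monitor.read_state();print(s['eef_pos'],s['tool_rot']);pickle.dump(W,open('w7.pkl','wb'))
h=cv2.cvtColor(W['color'],cv2.COLOR_BGR2HSV)
for lo,hi in(((106,150,40),(125,255,255)),((3,150,80),(16,255,255))):
    n,l,st,c=cv2.connectedComponentsWithStats(cv2.inRange(h,lo,hi))
    for i in range(1,n):
        if st[i,4]>60: print(st[i].tolist(),c[i].round(1), cv2.minAreaRect(np.argwhere(l==i)[:,::-1].astype(np.float32)))
```

```text
[511.09703431 -75.6178101  299.26875696] [ 3.14104444e+00 -2.25911168e-03  2.85859858e+00]
[267, 173, 16, 48, 716] [274.8 197.1] ((274.5, 196.5), (47.0, 15.0), 90.0)
[428, 263, 31, 33, 542] [443.8 277.9] ((443.75, 277.7500305175781), (17.677671432495117, 35.355342864990234), 45.0)
[372, 327, 21, 30, 316] [380.8 340.8] ((382.3463439941406, 341.5408630371094), (28.569255828857422, 20.08580780029297), 86.42366790771484)
```

View pics/wrist7.png

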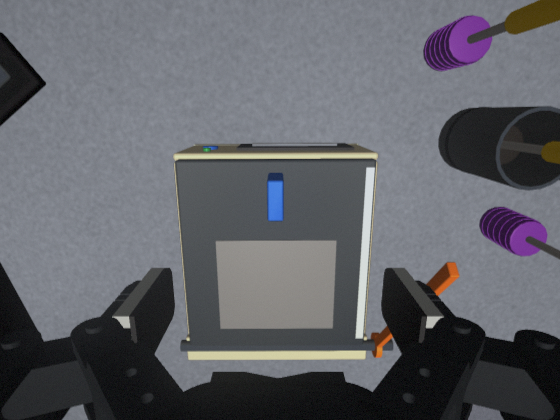

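The wrist view, aligned with the printer, shows the blue fin's top at (275,200), the lid's front corners at (178,158) and (376,158), the pointer tip at (453,268) and the hinge bar at row 345. The brush stands in the pot at right.

Run:
```python
from h import *
import pickle
W=pickle.load(open('w7.pkl','rb'));f=lambda x:np.round(x,1)
T=pickle.load(open('im0.pkl','rb'))['top'];S=pickle.load(open('im0.pkl','rb'))['scene']
a=onplane(W,(275.5,180.5),154);b=onplane(W,(275.5,220.5),154);print('fin top',f(a),f(b),np.linalg.norm(a-b),'mid',f((a+b)/2))
c=onplane(W,(371,167),113);d=onplane(W,(360,339),113);print('white line',f(c),f(d),np.degrees(np.arctan2(*(d-c)[1::-1])))
l=onplane(W,(178,160),113);r=onplane(W,(376,160),113);print('front edge',f(l),f(r),np.linalg.norm(l-r),np.degrees(np.arctan2(*(r-l)[1::-1]))-90)
l=onplane(W,(188,352),108);r=onplane(W,(366,352),108);print('rear edge',f(l),f(r),np.linalg.norm(l-r))
# pointer tip: tri wrist with scene/top
ct=lambda u,v:((u+.5)/3.6+129.5,(v+.5)/3.6+134.5);cs=lambda u,v:((u+.5)/2.9+199.5,(v+.5)/2.9+129.5)
for im,uv in((S,cs(326,104)),(T,ct(448,205))): print('tip',tri(W,(452,268),im,uv))
# hinge guess & ray-plane: intersect wrist ray with pointer's vertical plane
tab=(a+b)/2; 
for yaw in(-16.3,-15.5):
    q=np.radians(yaw);x=np.array([np.cos(q),np.sin(q),0]);y=np.array([-np.sin(q),np.cos(q),0])
    H=tab+175*x;H[2]=108
    for nm,im,uv in(('W',W,(452,268)),('S',S,cs(326,104)),('T',T,ct(448,205))):
        o,dd=ray(im,uv);P=H+110*y;s=np.dot(P-o,y)/np.dot(dd,y);X=o+s*dd-P
        print(yaw,nm,f([-X@x,X[2]]),np.hypot(X@x,X[2]),np.arctan2(X[2],-X@x))
    print('H',H)
```

```text
fin top [497.3 -75.5 154. ] [530.6 -85.3 154. ] 34.63820837905055 mid [513.9 -80.4 154. ]
white line [517.6  11.4 113. ] [696.8 -39.5 113. ] -15.844090919619495
front edge [ 460.7 -159.5  113. ] [512.5  17.3 113. ] 184.23978749579345 -16.32686371511076
rear edge [ 663.3 -225.8  108. ] [718.8 -36.4 108. ] 197.34296593528074
tip (array([564.66128453,  19.13906628, 242.25525164]), np.float64(1.482741116450389))
tip (array([560.95791686,  20.91361176, 243.41220207]), np.float64(7.838229114119822))
-16.3 W [153.6 132.3] 202.74290406027635 0.7112414269299036
-16.3 S [153.  135.3] 204.24848869033275 0.7239716435625527
-16.3 T [165.  153.9] 225.5774525873659 0.750595082803528
H [ 681.90754213 -129.55418484  108.        ]
-15.5 W [151.8 131.8] 200.99587926051467 0.7149263354875074
-15.5 S [152.3 134.8] 203.41008555613985 0.7246617755406092
-15.5 T [163.2 152.8] 223.5975024901799 0.7524469509459434
H [ 682.57694534 -127.20422659  108.        ]
```

{"op": "drive_tool", "data": {
  "motion": [
    {"fingers": 1, "linear": [-0.0027, -0.0033, 0.035], "twist": 0},
    {"fingers": 1, "linear": [0, 0, 0.035], "twist": 0},
    {"fingers": 1, "linear": [0, 0, 0.035], "twist": 0},
    {"fingers": 1, "linear": [0, 0, 0.03], "twist": 0},
    {"fingers": 1, "linear": [0, 0, 0], "twist": 0}
  ]
}}

```text
clock: 8.65
eef_pos: [509.0, -78.2, 159.9]
tool_rot: [-3.141, -0.012, 2.86]
force: [-1.3, 0.3, 0.5]
width: 85.4
gripper_force: 0.0
```

{"op": "drive_tool", "data": {
  "motion": [
    {"fingers": 1, "linear": [0, 0, 0.022], "twist": 0},
    {"fingers": 1, "linear": [0, 0, 0.02], "twist": 0},
    {"fingers": 1, "linear": [0, 0, 0], "twist": 0},
    {"fingers": 1, "linear": [0, 0, 0], "twist": 0},
    {"fingers": 1, "linear": [0, 0, 0], "twist": 0}
  ]
}}

```text
clock: 9.07
eef_pos: [514.3, -80.5, 124.8]
tool_rot: [3.141, 0.002, 2.858]
force: [0.0, -0.6, 0.5]
width: 85.2
gripper_force: 0.0
```

Run:
```python
from h import *
W=grab('wrist','wrist8');s=monitor.read_state();p=s['eef_pos'];print(p,s['tool_rot'])
h=cv2.cvtColor(W['color'],cv2.COLOR_BGR2HSV)
n,l,st,c=cv2.connectedComponentsWithStats(cv2.inRange(h,(106,150,40),(125,255,255)))
for i in range(1,n):
    if st[i,4]>60: print(st[i].tolist(),c[i].round(1))
q=p.copy();q[2]=154;print(proj(W,q),proj(W,p+[0,0,19]))
```

```text
[514.40264471 -80.74359026 125.01586181] [3.14092390e+00 2.77135056e-03 2.85755827e+00]
[146, 166, 26, 6, 124] [159.1 168. ]
[260, 226, 39, 121, 4284] [278.8 288.2]
[280.54297637 308.03926346] [280.31592587 294.12845156]
```

{"op": "drive_tool", "data": {
  "motion": [
    {"fingers": 0.4, "linear": [0, 0, 0.002], "twist": 0},
    {"fingers": 0, "linear": [0, 0, 0], "twist": 0},
    {"fingers": 0, "linear": [0, 0, 0], "twist": 0},
    {"fingers": 0, "linear": [0, 0, 0], "twist": 0},
    {"fingers": 0, "linear": [0, 0, 0], "twist": 0}
  ]
}}

```text
clock: 9.53
eef_pos: [513.2, -81.1, 121.5]
tool_rot: [3.141, 0.0, 2.857]
force: [-0.6, -0.3, 0.8]
width: 25.6
gripper_force: 0.0
```

{"op": "drive_tool", "data": {
  "motion": [
    {"fingers": 0, "linear": [0, 0, 0], "twist": 0},
    {"fingers": 0, "linear": [0, 0, 0], "twist": 0},
    {"fingers": 0, "linear": [0, 0, 0], "twist": 0},
    {"fingers": 0, "linear": [0, 0, 0], "twist": 0},
    {"fingers": 0, "linear": [0, 0, 0], "twist": 0}
  ]
}}

```text
clock: 9.95
eef_pos: [513.5, -79.8, 121.5]
tool_rot: [3.14, 0.0, 2.858]
force: [0.1, 5.4, 3.8]
width: 13.1
gripper_force: 60.8
```

{"op": "drive_tool", "data": {
  "motion": [
    {"fingers": 0, "linear": [-0.0019, 0, -0.0088], "twist": 0},
    {"fingers": 0, "linear": [-0.0023, 0, -0.0085], "twist": 0},
    {"fingers": 0, "linear": [-0.0058, 0, -0.0168], "twist": 0},
    {"fingers": 0, "linear": [-0.0075, 0, -0.0161], "twist": 0},
    {"fingers": 0, "linear": [0, 0, 0], "twist": 0}
  ]
}}

```text
clock: 10.37
eef_pos: [530.1, -84.7, 172.1]
tool_rot: [3.14, -0.001, 2.858]
force: [0.4, 4.8, -6.8]
width: 12.9
gripper_force: 59.2
```

{"op": "drive_tool", "data": {
  "motion": [
    {"fingers": 0, "linear": [-0.0091, 0, -0.0153], "twist": 0},
    {"fingers": 0, "linear": [-0.0106, 0, -0.0144], "twist": 0},
    {"fingers": 0, "linear": [-0.012, 0, -0.0132], "twist": 0},
    {"fingers": 0, "linear": [0, 0, 0], "twist": 0},
    {"fingers": 0, "linear": [0, 0, 0], "twist": 0}
  ]
}}

```text
clock: 10.78
eef_pos: [558.1, -92.7, 212.8]
tool_rot: [3.14, -0.007, 2.858]
force: [-3.0, 6.0, -2.3]
width: 13.0
gripper_force: 61.4
```

Run:
```python
from h import *
import pickle
d={n:grab(n,n+'9') for n in('scene','top')};pickle.dump(d,open('im9.pkl','wb'))
s=monitor.read_state();print(s['eef_pos'],s['tool_rot'],s['force'],s['width'],s['gripper_force'])
cv2.imwrite('pics/c9.png',cv2.resize(d['scene']['color'][110:300,205:365],None,fx=3.1,fy=3.1,interpolation=cv2.INTER_CUBIC))
```

```text
[558.13662624 -92.77557221 212.78924135] [ 3.14027697 -0.00605295  2.85785566] [-2.7365157   4.825358   -3.57662954] 13.018657314332344 61.34680509567261
```

View pics/c9.png

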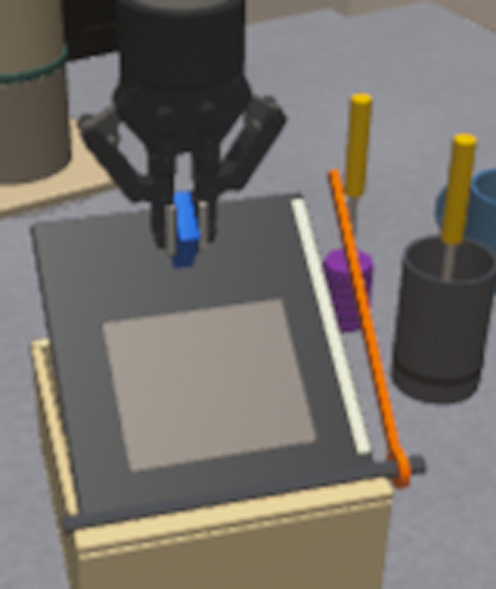

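The crop shows the lid raised by the tab (185,230). Its white line runs from (299,200) to (364,450), still below the pointer, which runs from (335,173) to (400,470). I fit both lines in the image and get their angles from the view-plane and hinge-normal-plane geometry.

```bash
cat > ang.py <<'E'
from h import *
def fitline(m):
    p=np.argwhere(m)[:,::-1].astype(np.float32)
    for _ in range(3):
        vx,vy,x,y=cv2.fitLine(p,cv2.DIST_HUBER,0,.01,.01).ravel()
        r=abs((p[:,0]-x)*vy-(p[:,1]-y)*vx);p=p[r<3.5]
    t=(p[:,0]-x)*vx+(p[:,1]-y)*vy
    return (x+vx*t.min(),y+vy*t.min()),(x+vx*t.max(),y+vy*t.max()),len(p),r.std()
def angle(im,a,b,yaw):
    q=np.radians(yaw);x=np.array([np.cos(q),np.sin(q),0]);y=np.array([-np.sin(q),np.cos(q),0])
    n=np.cross(ray(im,a)[1],ray(im,b)[1]);v=np.cross(n,y);v*=-np.sign(v@x);return np.arctan2(v[2],-v@x)
def run(im,v=True):
    h=cv2.cvtColor(im['color'],cv2.COLOR_BGR2HSV)
    mo=np.zeros(h.shape[:2],np.uint8);mo[150:265,295:345]=255
    o=cv2.bitwise_and(cv2.inRange(h,(4,170,90),(17,255,255)),mo)
    mw=np.zeros_like(mo);mw[150:262,280:330]=255
    w=cv2.bitwise_and(cv2.inRange(h,(0,0,170),(180,70,255)),mw)
    n,l,st,c=cv2.connectedComponentsWithStats(w);w=l==1+np.argmax(st[1:,4])
    out=[]
    for k,m in(('pointer',o),('lid',w)):
        a,b,n,r=fitline(m);print(k,np.round([*a,*b],1),n,round(float(r),2),[round(float(angle(im,a,b,y)),4) for y in(-15.8,-16.3)])
E
python3 - <<'E'
from ang import *
import pickle
for f in('im0.pkl','im9.pkl'): run(pickle.load(open(f,'rb'))['scene'])
E
```

```text
pointer [312.  165.  334.5 264.3] 317 0.54 [0.7193, 0.7007]
lid [294.3 206.3 321.3 255.9] 215 0.56 [0.0063, -0.012]
pointer [312.1 165.  334.5 264.3] 318 0.54 [0.7199, 0.7013]
lid [300.4 173.9 322.1 255.2] 334 0.57 [0.5792, 0.5573]
```

{"op": "drive_tool", "data": {
  "motion": [
    {"fingers": 0, "linear": [-0.0058, 0, -0.006], "twist": 0},
    {"fingers": 0, "linear": [-0.0061, 0, -0.0057], "twist": 0},
    {"fingers": 0, "linear": [-0.0063, 0, -0.0053], "twist": 0},
    {"fingers": 0, "linear": [0, 0, 0], "twist": 0},
    {"fingers": 0, "linear": [0, 0, 0], "twist": 0}
  ]
}}

```text
clock: 11.3
eef_pos: [573.9, -97.3, 228.1]
tool_rot: [3.141, -0.011, 2.858]
force: [-1.6, 5.7, -9.7]
width: 12.6
gripper_force: 60.2
```

{"op": "drive_tool", "data": {
  "motion": [
    {"fingers": 0, "linear": [0, 0, 0], "twist": 0},
    {"fingers": 0, "linear": [0, 0, 0], "twist": 0},
    {"fingers": 0, "linear": [0, 0, 0], "twist": 0}
  ]
}}

```text
clock: 11.55
eef_pos: [574.0, -97.3, 228.0]
tool_rot: [3.141, -0.011, 2.858]
force: [-2.0, 5.9, -10.1]
width: 13.3
gripper_force: 60.2
```

Run:
```python
from ang import *
S=grab('scene','scene10');run(S);s=monitor.read_state();p=s['eef_pos'];print(p,s['force'])
q=np.radians(-16);x=np.array([np.cos(q),np.sin(q)])
u=175.1-(p[:2]-[513.5,-79.8])@x;w=33+p[2]-121.5;print(np.hypot(u,w),np.arctan2(w,u)-.1863)
```

```text
pointer [312.  165.  334.5 264.3] 321 0.54 [0.7185, 0.6999]
lid [303.  169.8 322.4 255.1] 357 0.59 [0.6971, 0.6766]
[573.93582852 -97.30765322 228.03121128] [ -1.9936406    5.33012382 -10.32758119]
179.03412880320974 0.7073363684339063
```

Run:
```python
from ang import *
import pickle
S0=pickle.load(open('im0.pkl','rb'))['scene'];S=cams.get_image('scene')
q=np.radians(-16);x=np.array([np.cos(q),np.sin(q),0]);y=np.array([-np.sin(q),np.cos(q),0])
H=np.array([681.5,-128.,108])
def ta(uv,off):
    o,d=ray(S,uv);P=H+off*y;X=o+d*(np.dot(P-o,y)/np.dot(d,y))-P;return np.round([-X@x,X[2],np.hypot(X@x,X[2]),np.arctan2(X[2],-X@x)-.0244],4)
print('closed',ta((294.3,206.3),90),ta((321.3,255.9),90));print('now',ta((303,169.8),90),ta((322.4,255.1),90));print('ptr',ta((312,165),110),ta((334.5,264.3),110))
# predicted lines from model: white strip centre & pointer upper face
for th in(0,.69,.71): print(th,[proj(S,H+o*y+(-r*np.cos(th)-5*np.sin(th))*x+np.array([0,0,r*np.sin(th)+5*np.cos(th)])).round(1) for o,r in((90,205),(90,20),(110,205),(110,5))])
g=cams.get_image('top');pickle.dump(g,open('t10.pkl','wb'))
a=cv2.resize(S['color'][150:270,280:350],None,fx=4.8,fy=4.8,interpolation=cv2.INTER_CUBIC);b=cv2.resize(g['color'][130:250,240:350],None,fx=4,fy=4,interpolation=cv2.INTER_CUBIC)
k=np.zeros((576,800,3),np.uint8);k[:a.shape[0],:a.shape[1]]=a;k[:b.shape[0],350:350+b.shape[1]]=b;cv2.imwrite('pics/k.png',k)
```

```text
closed [ 2.005927e+02  4.385000e+00  2.006406e+02 -2.500000e-03] [15.4344  4.3219 16.0281  0.2486]
now [152.3325 127.2806 198.5083   0.6716] [10.4671 10.5329 14.8494  0.7641]
ptr [153.8668 135.3416 204.9203   0.697 ] [-6.8478 -2.9936  7.4736 -2.7539]
0 [array([293.8, 205.1]), array([320.5, 254.2]), array([301.8, 204. ]), array([332.6, 257.4])]
0.69 [array([301.8, 164.9]), array([321.2, 250.2]), array([310.8, 163.8]), array([332.4, 255.9])]
0.71 [array([302.3, 164.1]), array([321.2, 250.1]), array([311.3, 163.1]), array([332.3, 255.9])]
```

View pics/k.png

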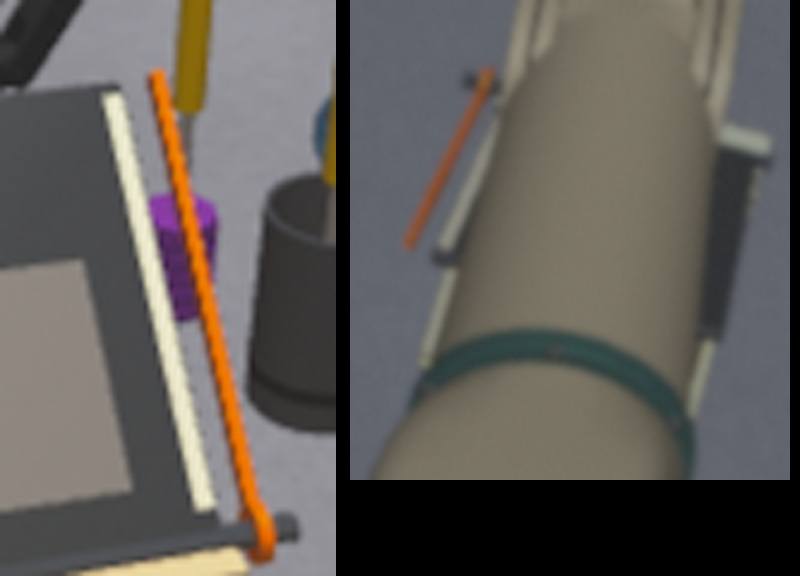

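The view shows the lid's white line (left panel, (112,95) to (205,505)) nearly parallel to the pointer ((157,72) to (250,500)). The pointer's hub at its bottom could bias the fit, so I refit with sub-pixel row centroids excluding the ends.

```bash
cat > ang2.py <<'E'
from ang import *
def run2(im,line0,line1,r0=180,r1=246):
    g=im['color'].astype(float)
    wo=np.clip(g[...,2]-g[...,0]-90,0,None)   # orange: R-B
    ww=np.clip(g[...,0]-120,0,None)           # white: B high
    res=[]
    for w,(a,b) in((wo,line0),(ww,line1)):
        pts=[]
        for v in range(r0,r1):
            u=a[0]+(b[0]-a[0])*(v-a[1])/(b[1]-a[1]);c=np.arange(int(round(u))-4,int(round(u))+5)
            k=w[v,c]
            if k.sum()>60: pts.append((np.dot(k,c)/k.sum(),v))
        pts=np.array(pts);cf=np.polyfit(pts[:,1],pts[:,0],1);rr=pts[:,0]-np.polyval(cf,pts[:,1]);pts=pts[abs(rr)<.6];cf=np.polyfit(pts[:,1],pts[:,0],1)
        res.append([round(float(angle(im,(np.polyval(cf,r0),r0),(np.polyval(cf,r1),r1),y)),4) for y in(-15.8,-16.0,-16.3)]+[len(pts),round(float(rr.std()),2)])
    print(res)
E
python3 - <<'E'
from ang2 import *
import pickle
S0=pickle.load(open('im0.pkl','rb'))['scene'];S9=pickle.load(open('im9.pkl','rb'))['scene'];S=cams.get_image('scene')
P=((312,165),(333.2,258))
run2(S0,P,((294.3,206.3),(321.3,255.9)),210,248)
run2(S0,P,((294.3,206.3),(321.3,255.9)),172,248)
run2(S9,P,((300.4,173.9),(322.1,255.2)))
run2(S,P,((303,169.8),(322.4,255.1)),175,248)
E
```

```text
[[0.7322, 0.7249, 0.7137, 38, 0.08], [0.0135, 0.0061, -0.0049, 38, 0.11]]
[[0.7347, 0.7274, 0.7162, 76, 0.1], [-0.0018, -0.0091, -0.0199, 73, 0.35]]
[[0.7329, 0.7256, 0.7144, 66, 0.08], [0.5683, 0.5596, 0.5464, 66, 0.27]]
[[0.7335, 0.7262, 0.7151, 73, 0.09], [0.6937, 0.6856, 0.6732, 73, 0.32]]
```

```bash
sed -i 's/g\[...,0\]-120/g.min(2)-155/' ang2.py
python3 - <<'E'
from ang2 import *
import pickle
S0=pickle.load(open('im0.pkl','rb'))['scene'];S9=pickle.load(open('im9.pkl','rb'))['scene'];S=cv2.imread('pics/scene10.png');S={**S9,'color':S}
P=((312,165),(333.2,258))
run2(S0,P,((294.3,206.3),(321.3,255.9)),210,248)
run2(S9,P,((300.4,173.9),(322.1,255.2)),180,248)
run2(S,P,((303,169.8),(322.4,255.1)),175,248)
print(S['color'][210,305:330].min(1))
E
```

```text
[[0.7322, 0.7249, 0.7137, 38, 0.08], [0.0101, 0.0027, -0.0083, 38, 0.13]]
[[0.7334, 0.7261, 0.7149, 68, 0.08], [0.578, 0.5693, 0.5561, 68, 0.1]]
[[0.7336, 0.7263, 0.7151, 73, 0.09], [0.6982, 0.69, 0.6776, 73, 0.1]]
[ 74  74  73  73  74 133 189 205 205 149  58  45  45  44  46  53   0   0
   0 122 148 147 145 144 146]
```

{"op": "drive_tool", "data": {
  "motion": [
    {"fingers": 0, "linear": [-0.0022, 0, -0.0019], "twist": 0},
    {"fingers": 0, "linear": [-0.0023, 0, -0.0018], "twist": 0},
    {"fingers": 0, "linear": [0, 0, 0], "twist": 0},
    {"fingers": 0, "linear": [0, 0, 0], "twist": 0},
    {"fingers": 0, "linear": [0, 0, 0], "twist": 0}
  ]
}}

```text
clock: 12.17
eef_pos: [577.3, -98.3, 230.9]
tool_rot: [3.141, -0.013, 2.858]
force: [-1.7, 5.6, -13.3]
width: 13.1
gripper_force: 59.8
```

Run:
```python
from ang2 import *
S=grab('scene','scene11');run(S);run2(S,((312,165),(333.2,258)),((303.6,168.8),(322.4,255.1)),175,248)
T=grab('top','top11');W=grab('wrist','wrist11')
import pickle;pickle.dump((S,T,W),open('im11.pkl','wb'))
s=monitor.read_state();p=s['eef_pos'];print(p,s['force'],s['gripper_force'],s['width'])
q=np.radians(-16);x=np.array([np.cos(q),np.sin(q)])
u=175.1-(p[:2]-[513.5,-79.8])@x;w=33+p[2]-121.5;print(np.hypot(u,w),np.arctan2(w,u)-.1863)
a=cv2.resize(S['color'][155:195,290:330],None,fx=9,fy=9,interpolation=cv2.INTER_CUBIC)
k=np.zeros((420,800,3),np.uint8);k[:360,:360]=a;k[:315,370:790]=cv2.resize(W['color'],(420,315));cv2.imwrite('pics/k2.png',k)
```

```text
pointer [312.  165.  334.5 264.3] 321 0.55 [0.7191, 0.7004]
lid [303.5 168.7 322.6 255.3] 363 0.59 [0.7209, 0.7008]
[[0.7336, 0.7263, 0.7151, 73, 0.09], [0.7221, 0.7141, 0.702, 73, 0.1]]
[577.29289145 -98.30580631 230.85560469] [ -3.085156     6.3757601  -12.97234783] 59.819490909576416 13.14025706825609
179.0974744026693 0.7324601333365043
```

View pics/k2.png

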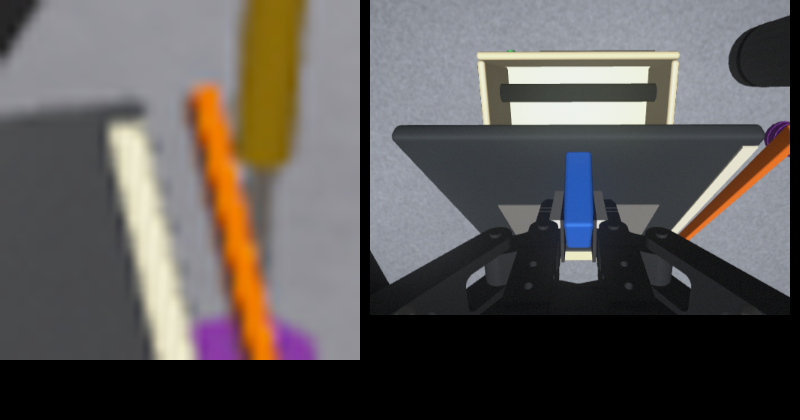

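The left panel shows the lid corner at (143,105) and the pointer tip at (205,87), nearly level. The right panel (wrist) shows the fin held and both lines, white (752,148) to (680,232) and orange beside it. I cross-check with the wrist view's lines.

Run:
```python
from ang2 import *
import pickle
S,T,W=pickle.load(open('im11.pkl','rb'));g=W['color'].astype(int)
h=cv2.cvtColor(W['color'],cv2.COLOR_BGR2HSV)
ho=cv2.inRange(h,(4,150,60),(18,255,255));hw=((g.min(2)>165)).astype(np.uint8);hw[:190]=0;hw[:,:400]=0
rows=range(215,295);L={k:[] for k in('oL','oR','wL','wR')}
for v in rows:
    o=np.flatnonzero(ho[v]);w=np.flatnonzero(hw[v])
    if len(o)>3 and o[-1]<556: L['oL'].append((o[0]-.5,v));L['oR'].append((o[-1]+.5,v))
    if len(w)>3: L['wL'].append((w[0]-.5,v));L['wR'].append((w[-1]+.5,v))
for k,p in L.items():
    p=np.array(p,float)
    for _ in range(3):
        c=np.polyfit(p[:,1],p[:,0],1);r=p[:,0]-np.polyval(c,p[:,1]);p=p[abs(r)<max(1,2*r.std())]
    a,b=p[0,1],p[-1,1];print(k,len(p),round(r.std(),2),[round(float(angle(W,(np.polyval(c,a),a),(np.polyval(c,b),b),y)),4) for y in(-15.8,-16.07,-16.3)],np.polyval(c,a).round(1),a,np.polyval(c,b).round(1),b)
    
for v in (240,260): print(v,[g[v,c].tolist() for c in range(430,560,5) if ho[v,c] or hw[v,c]])
```

```text
oL 80 0.0 [0.7225, 0.7196, 0.7171] 508.5 215.0 429.5 294.0
oR 80 0.29 [0.7226, 0.7201, 0.7179] 547.0 215.0 454.7 294.0
wL 80 0.32 [0.7157, 0.7123, 0.7094] 480.9 215.0 412.4 294.0
wR 80 0.28 [0.7128, 0.7097, 0.7071] 500.5 215.0 425.8 294.0
240 [[205, 226, 229], [209, 227, 230], [208, 227, 230], [204, 224, 226], [21, 52, 100], [20, 52, 101], [17, 49, 103], [16, 49, 104], [24, 71, 143], [40, 117, 232], [39, 116, 232]]
260 [[209, 228, 230], [209, 228, 230], [208, 228, 231], [20, 48, 100], [22, 52, 103], [23, 54, 107], [16, 50, 105], [37, 106, 217], [40, 118, 233]]
```

Both views agree: pointer ≈ 0.721, lid ≈ 0.711. A small nudge of +0.01 rad.

{"op": "drive_tool", "data": {
  "motion": [
    {"fingers": 0, "linear": [-0.0015, 0, -0.0013], "twist": 0},
    {"fingers": 0, "linear": [0, 0, 0], "twist": 0},
    {"fingers": 0, "linear": [0, 0, 0], "twist": 0},
    {"fingers": 0, "linear": [0, 0, 0], "twist": 0},
    {"fingers": 0, "linear": [0, 0, 0], "twist": 0}
  ]
}}

```text
clock: 12.73
eef_pos: [578.7, -98.7, 232.0]
tool_rot: [3.141, -0.014, 2.858]
force: [-1.4, 6.4, -14.2]
width: 13.0
gripper_force: 59.7
```

Run:
```python
from ang2 import *
S=grab('scene','scene12');run2(S,((312,165),(333.2,258)),((303.8,168.4),(322.4,255.1)),175,248)
W=grab('wrist','wrist12');g=W['color'].astype(int);h=cv2.cvtColor(W['color'],cv2.COLOR_BGR2HSV)
ho=cv2.inRange(h,(4,150,60),(18,255,255));hw=(g.min(2)>165).astype(np.uint8);hw[:,:400]=0
for m in(ho,hw):
  for e in(0,-1):
    p=np.array([(np.flatnonzero(m[v])[e]+(-.5,.5)[e],v) for v in range(220,294)],float)
    for _ in range(3):
        c=np.polyfit(p[:,1],p[:,0],1);r=p[:,0]-np.polyval(c,p[:,1]);p=p[abs(r)<max(1,2*r.std())]
    print(round(float(angle(W,(np.polyval(c,220),220),(np.polyval(c,293),293),-16.07)),4))
a=monitor.read_state();print(a['eef_pos'],a['force'],a['gripper_force'],a['clock'])
# bystanders: image change vs start
S0=cv2.imread('pics/scene0.png');df=cv2.absdiff(S0,S['color']).max(2)>50
n,l,st,c=cv2.connectedComponentsWithStats(df.astype(np.uint8));print([st[i].tolist() for i in range(1,n) if st[i,4]>15])
```

```text
[[0.7335, 0.7262, 0.715, 73, 0.09], [0.7328, 0.7249, 0.7128, 73, 0.09]]
0.7195
0.7202
0.72
0.7184
[578.66150214 -98.7069375  231.94267183] [ -2.2167708    5.17167537 -14.33436535] 59.668105244636536 12.8333
[[186, 0, 35, 53, 307], [220, 0, 22, 57, 798], [235, 0, 7, 7, 36], [243, 0, 54, 94, 2999], [407, 0, 15, 25, 229], [424, 0, 12, 25, 132], [385, 25, 49, 66, 1678], [178, 41, 37, 41, 332], [219, 43, 7, 52, 132], [174, 49, 10, 32, 179], [197, 49, 15, 7, 22], [195, 82, 23, 5, 93], [216, 87, 109, 170, 7974], [255, 93, 15, 3, 23], [248, 98, 25, 9, 138], [217, 217, 12, 50, 134], [239, 234, 7, 25, 50], [247, 253, 58, 11, 75]]
```

Both views put the lid level with the pointer (0.719 to 0.720 against 0.720), it is steady, and nothing else has moved.

```bash
python3 -c "
from cell import ctrl
print(ctrl.finish_job())"
```

```text
the job is handed in; nothing more can be done
None
```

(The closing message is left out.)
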